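Dress the pastry counter's display board

TASK

Set up the wooden display board for the customers, who stand on the far side of the counter from you (the robot). Stand the blue tin centred on the white coaster with the pink gift box centred on top of it, the honey jar centred on the dark slate coaster, and the red jam jar on the bare wood midway between the two coasters, in line with them; then stand the little chalkboard sign on the bare wood straight in front of the honey jar, on the customers' side, with its broad face parallel to the board's long edge. Leave everything standing upright and let go, and do not disturb the juice bottle or the cup.

Things in the scene. Friction and masses are not known exactly. Their poses are not given: they have to be found in the camera images.
- board: Fixed brown wooden display board, 200 x 340 mm, 15 mm thick. Origin: centre of its underside. x: along the short side, away from the robot to the customers; y: along the long side, to the left (yaw 0.2 to 0.6 rad). Two coasters lie on it, centred at x = -40 mm, y = +120 and -120 mm (which is where changes), so midway between them is x = -40 mm, y = 0.
- pale_coaster: Round white coaster, 84 mm across, 8 mm thick, fixed on the board (its top is 23 mm above the counter). Origin: centre of its underside; axes parallel to the board's.
- slate_coaster: Round nearly black slate coaster, 84 mm across, 8 mm thick, fixed on the board (its top is 23 mm above the counter). Origin: centre of its underside; axes parallel to the board's. The sign belongs on the bare wood on its +x side; this strip, from coaster rim to board edge, is 98 mm deep.
- tin: Loose round blue tin with a brass band, 66 mm across, 50 mm high, flat top, about 0.22 kg. Origin: centre of its underside, z up.
- honey_jar: Loose amber honey jar with a brass-coloured lid that has a small white dot, 75 mm high; body 60 mm across up to 50 mm height, then a shoulder, lid 56 mm across from 58 to 75 mm height; about 0.25 kg. Origin: centre of its underside, z up.
- jam_jar: Loose dark red jam jar with a bright red lid that has a small white dot, same shape as the honey jar: 75 mm high; body 60 mm across up to 50 mm height, lid 56 mm across from 58 to 75 mm height; about 0.25 kg. Origin: centre of its underside, z up.
- gift_box: Loose rigid pink box with a white ribbon cross, 50 x 50 mm, 35 mm high, about 0.08 kg. Origin: centre of its underside, x and y axes square to its sides, z up.
- sign: Loose small chalkboard sign, about 0.12 kg: a pale wooden foot 36 mm deep (x), 70 mm wide (y), 15 mm high, with an upright near-black plate 12 mm thick (x), 70 mm wide (y) standing on the middle of it, up to 75 mm above the underside. Both faces are alike. Origin: centre of the foot's underside, x axis square to the plate's broad face, z up.
- juice: Loose bottle of red juice with a white cap, 54 mm across, 150 mm high, standing beyond the work; not to be disturbed. Origin: centre of its underside.
- cup: Loose white cup, 76 mm across, 60 mm high, standing beside the loose things; not to be disturbed. Origin: centre of its underside.
Not all that is in view belongs to the job. Leave any green look-alike of the honey_jar alone.

How it is judged:
By the outcome, as a careful person would: the job done as asked, in the order asked, and still so for the second after the job is handed in, with the robot touching nothing.
It also fails if it takes over 122 s, if anything falls off the work surface, if the arm or the gripper's body presses on something with over 40 N, if the wrist force passes 120 N, or if a joint passes its speed limit or range.

ROBOT

A 7-joint arm with a two-finger parallel gripper is mounted at the origin on the work surface. World frame = base frame: x ahead of the robot, y to its left, z up, the work surface at z = 0. Lengths are in m, angles in rad, forces in N, time in s.
With the tool pointing down it reaches from about 0.4 to 0.85 m from the base axis. Payload 4.5 kg.
Tool frame: the origin (TCP) lies where the fingers leave the gripper's body, on its centre line; the fingertips stand 64 mm ahead of it and the grasp point (between the pads) lies 45 mm ahead of it; z points along the fingers, y is the line along which they close (so a half turn about z gives the same grasp; the last joint's range is limited). The gripper opens to 88 mm and grips with 3 to 60 N. Pads are 18 mm wide; open, the fingers measure 123 mm over their backs; the gripper's body (75 mm by 187 mm) begins 45 mm behind the grasp point.
Start: joints at [1.291, 0.689, -0.195, 1.565, 0.157, 0.902, -0.215], TCP at [0.193, -0.594, 0.303] pointing down, gripper open.
Joint ranges: [-3.01, 3.01], [-0.46, 2.08], [-1.47, 1.51], [0.13, 2.56], [-1, 4.14], [0.04, 2.09], [-2.66, 2.66]. Speed limits (rad/s): [2.57, 2.57, 3.14, 3.14, 3.14, 3.14, 3.14].

INTERFACE

Orientations are given as a unit quaternion [x, y, z, w].
In Python, from plant import r gives the robot as it stands.
- The arm moves only by the tool play_rows, never from a script. Its arguments are lists of equal length, an entry for each row: "translation": the shift along the tool's x, y, z in m, a list of three; "delta_rot": the turn, a rotation vector about the tool's x, y, z in degrees, a list of three; "grip": the opening, from -1 (shut) to 1 (fully open). In form: {"translation": [[x, y, z], ...], "delta_rot": [[rx, ry, rz], ...], "grip": [grip, ...]}. A call has 1 to 20 rows; each row shifts and turns the commanded pose from where the row before left it, along the tool's axes as they then stand; what a row does not reach is not made up. A row lasts 1/8 s, in which the tool goes at most 62.5 mm and 10.7 degrees, less where a joint would pass 70% of its speed; a pose out of reach is approached as far as the arm can. A call with a gripper value outside its range is refused whole. The fingers move at their own pace and stop on an object; "squeeze" is the grip in N (left out, the last holds). Time passes only in rows, so rows that do not move let the fingers close. It gives the time, the measured TCP pose, the force, the opening and the grip force at its end, in the units of the state.
- r.get_state(): the state, without advancing time (a new reading comes with each control period).
- r.snapshot(name): name is "scene" or "side" or "wrist"; returns the picture (400x640x3 uint8, blue, green, red); there is no depth.
- r.get_calibration(name): a dict with "intrinsics" (3x3 intrinsics, pixels), "eye" and "rotation" of the camera in the world. Camera axes: x right, y up, looking along -z (the intrinsics and any distortion apply to the point x, -y, -z); pixel columns grow to the right and rows downward; lengths in m; the calibration is good to about 2 mm. A picture is of the moment at which its call begins: read the wrist's pose just before it. get_calibration takes no time and is no camera call; for the wrist camera it gives the pose at the moment of the call.
- r.finish_job(): hands the job in; it is judged then, once.
Trained networks look in the newest picture that a camera, given by its name, has taken for a name from the list of things; names that differ only in an ending like _2 or _b are one class to them, and where a whole thing is asked for, a point or a joint stands for the part that bears it (a point fixed in the world has none). Each returns a list of dicts, best first, with "confidence" (0 to 1); they miss things now and then, are a little off and sometimes report something else, mostly with a low value. They report only what shows in the picture. A call takes as long as a camera call. They do not tell look-alikes from the thing itself.
- r.look_for(camera, target): "point" ([x, y, z] in m, in world coordinates, good to about 4 mm: the middle of the surface that is visible of it).
- r.silhouettes(camera, target): "pixels" (400x640 bool, what is visible of it).
The state is a dict: "clock": time; "q": joint angles; "qd": joint speeds; "joint_torque": joint torques, N m; "tool_pos": TCP position; "eef_rot": TCP orientation; "contact_force": force on the tool from outside, world axes, zero at the start; "moment": the same for the moment, N m; "opening": opening from 0.0 (shut) to 1.0 (fully open); "finger_force": force on a finger pad.
Only numpy, scipy, OpenCV 4.12 (cv2) and the standard library are available. Lean on these libraries where they do the work, as an engineer would, in place of code of your own. Each camera call takes 0.05 s, during which the arm holds its last target. There are 200 camera calls.

## Working session

There is one attempt and no reset: what is moved stays moved. The work goes in short steps, Python scripts to look and compute and a tool call to move; the robot and the scene stay as the last step left them, time stands still between calls to the robot, and variables do not carry over. Pictures are saved under pics/ and viewed, at most 14 in all, crops included, and the job is handed in when it is done.

Besides the shell and the picture viewer there is one more tool, called in YAML: its name, and indented under it one key for each argument. play_rows: Moves the arm, as the interface text tells. Its arguments: {"type":"object","properties":{"translation":{"type":"array","items":{"type":"array","items":{"type":"number"}}},"delta_rot":{"type":"array","items":{"type":"array","items":{"type":"number"}}},"grip":{"type":"array","items":{"type":"number"}},"squeeze":{"type":"number"}},"required":["translation","delta_rot","grip"]}

```bash
mkdir -p pics; ls; python3 - <<'E'
from plant import r
import cv2,numpy as np
s=r.get_state();print(s['clock'],s['tool_pos'],s['eef_rot'],s['opening'])
for c in['scene','side']:
    cv2.imwrite(f'pics/{c}0.png',r.snapshot(c))
    k=r.get_calibration(c);print(c,np.round(k['eye'],3),np.round(k['rotation'],2).tolist(),{a:b for a,b in k.items() if a not in('eye','rotation')})
    for t in['board','pale_coaster','slate_coaster','tin','honey_jar','jam_jar','gift_box','sign','juice','cup']:
        print(t,[(np.round(d['point'],3).tolist(),round(d['confidence'],2)) for d in r.look_for(c,t)])
E
```

```text
pics
0.0 [ 0.19273905 -0.59400825  0.30190436] [ 9.87707346e-01  1.56311773e-01 -2.02915284e-04 -8.86795482e-04] 0.9974631329057704
scene [ 1.155 -0.56   0.671] [0.4, 0.16, 0.33, 0.84] {'intrinsics': array([[429.13969321,   0.        , 316.28270366],
       [  0.        , 429.13969321, 202.88557652],
       [  0.        ,   0.        ,   1.        ]])}
board [([0.558, 0.177, 0.015], 0.7)]
pale_coaster [([0.525, 0.07, 0.022], 0.72)]
slate_coaster [([0.464, 0.298, 0.026], 0.66)]
tin [([0.468, -0.308, 0.05], 0.76)]
honey_jar [([0.802, -0.181, 0.063], 0.96), ([0.62, -0.108, 0.054], 0.94)]
jam_jar [([0.68, -0.215, 0.059], 0.72)]
gift_box [([0.468, -0.095, 0.035], 0.57), ([0.678, -0.218, 0.059], 0.55)]
sign [([0.544, -0.192, 0.041], 0.66), ([0.46, 0.298, 0.026], 0.4)]
juice [([0.755, -0.074, 0.079], 0.82)]
cup [([0.566, -0.343, 0.038], 0.79), ([0.466, -0.306, 0.051], 0.47)]
side [0.172 0.743 0.529] [-0.13, 0.49, 0.83, -0.22] {'intrinsics': array([[471.91464026,   0.        , 316.08112909],
       [  0.        , 471.91464026, 206.18703385],
       [  0.        ,   0.        ,   1.        ]])}
board [([0.523, 0.239, 0.011], 0.7), ([0.515, 0.08, 0.022], 0.69)]
pale_coaster [([0.519, 0.082, 0.023], 0.76)]
slate_coaster [([0.455, 0.31, 0.023], 0.71)]
tin [([0.441, -0.28, 0.034], 0.77)]
honey_jar [([0.599, -0.078, 0.045], 0.81), ([0.763, -0.168, 0.056], 0.63)]
jam_jar [([0.658, -0.187, 0.066], 0.75)]
gift_box [([0.446, -0.08, 0.026], 0.83)]
sign [([0.597, -0.079, 0.048], 0.7), ([0.527, -0.166, 0.025], 0.61)]
juice [([0.727, -0.046, 0.07], 0.72), ([0.53, -0.168, 0.027], 0.21)]
cup [([0.563, -0.321, 0.044], 0.88), ([0.524, -0.168, 0.024], 0.55)]
```

View pics/scene0.png

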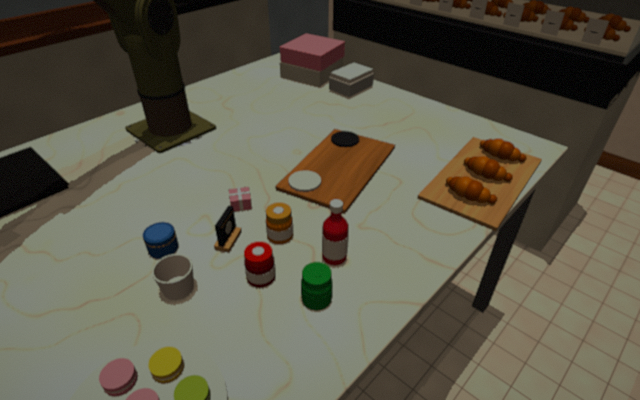

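View pics/side0.png

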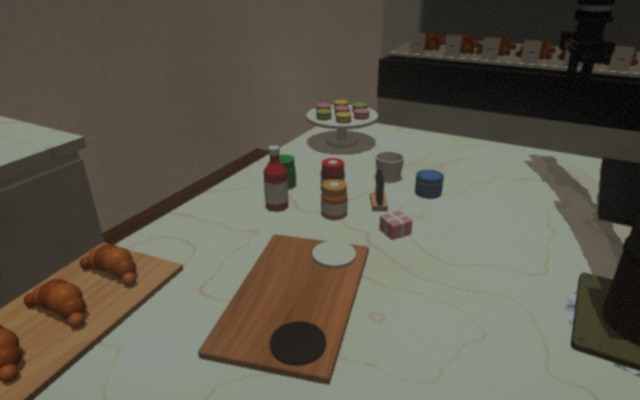

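The scene view shows the honey jar (279,222), jam jar (259,262), sign (229,228), gift box (240,198), tin (160,240), cup (174,277) and juice (335,238). The green look-alike is at (316,285), the white coaster at (305,181) and the slate at (345,139). The side view agrees. Next I'll fit the known shapes to the silhouettes in both cameras.

```bash
cat > h.py <<'E'
from plant import r
import numpy as np,cv2
from scipy.optimize import minimize
from scipy.spatial.transform import Rotation as Ro
th=np.linspace(0,2*np.pi,40,endpoint=False)
def cyl(R,z0,z1): return np.array([[R*np.cos(t),R*np.sin(t),z] for z in(z0,z1) for t in th])
def box(a,b,z0,z1): return np.array([[x,y,z] for x in(-a/2,a/2) for y in(-b/2,b/2) for z in(z0,z1)])
jar=[np.vstack([cyl(.03,0,.05),cyl(.028,.058,.075)])]
M={'tin':[cyl(.033,0,.05)],'honey_jar':jar,'jam_jar':jar,'gift_box':[box(.05,.05,0,.035)],
 'sign':[box(.036,.07,0,.015),box(.012,.07,.015,.075)],'juice':[cyl(.027,0,.1)],'cup':[cyl(.038,0,.06)],
 'board':[box(.2,.34,0,.015)],'pale_coaster':[cyl(.042,.015,.023)],'slate_coaster':[cyl(.042,.015,.023)]}
def proj(c,P):
    k=r.get_calibration(c) if isinstance(c,str) else c
    q=(P-k['eye'])@Ro.from_quat(k['rotation']).as_matrix(); q=q*[1,-1,-1]
    u=q@k['intrinsics'].T; return u[:,:2]/u[:,2:]
def render(k,t,p,z=0):
    im=np.zeros((400*2,640*2),np.uint8);c,s=np.cos(p[2]),np.sin(p[2]);A=np.array([[c,-s,0],[s,c,0],[0,0,1]])
    for m in M[t]:
        uv=proj(k,m@A.T+[p[0],p[1],z])
        cv2.fillConvexPoly(im,cv2.convexHull(np.round((uv*2+.5)*16).astype(np.int32)),255,shift=4)
    return cv2.resize(im,(640,400),interpolation=cv2.INTER_AREA)/255.
def best(ds,c,t,p,z):
    k=r.get_calibration(c);e=render(k,t,p,z)>.5;b=None;bi=.15
    for d in ds:
        i=(d['pixels']&e).sum()/(d['pixels']|e).sum()
        if i>bi: b,bi=d['pixels'],i
    return b
def fit(t,p,masks,ign,z=0,yaw=True):
    ks={c:r.get_calibration(c) for c in masks}
    def L(v):
        q=[v[0]/100,v[1]/100,v[2] if yaw else p[2]]
        return sum((np.abs(render(ks[c],t,q,z)-m)*(~ign[c])).sum()/max(m.sum(),1) for c,m in masks.items())
    n=3 if yaw else 2
    v0=np.array([p[0]*100,p[1]*100,p[2]])[:n]
    S=np.vstack([v0]+[v0+np.eye(n)[i]*(.8,.8,.3)[i] for i in range(n)])
    o=minimize(L,v0,method='Nelder-Mead',options=dict(initial_simplex=S,xatol=.005,fatol=1e-4))
    v=o.x;return np.array([v[0]/100,v[1]/100,v[2] if yaw else p[2]]),o.fun
def measure(items,cams=('scene','side'),allt=None,snap=True):
    """items: {name:(x,y,yaw,z)}"""
    S={};out={}
    for c in cams:
        if snap:r.snapshot(c)
        for t in items:
            m=best(r.silhouettes(c,t),c,t,items[t][:3],items[t][3])
            if m is not None:S[t,c]=m
    for t in items:
        res=[]
        for cs in [cams]+[(c,) for c in cams]:
            mk={c:S[t,c] for c in cs if (t,c) in S}
            if not mk or len(mk)<len(cs): res.append(None);continue
            ig={}
            for c in mk:
                g=np.zeros((400,640),bool)
                for (u,cc),m in S.items():
                    if cc==c and u!=t and not(t=='board'): g|=m
                if t=='board': mk[c]=mk[c]|S.get(('pale_coaster',c),False)|S.get(('slate_coaster',c),False)
                ig[c]=g&~mk[c]
            res.append(fit(t,items[t][:3],mk,ig,items[t][3],t in('board','sign','gift_box')))
        print(t,*['-' if a is None else (np.round(a[0],4).tolist(),round(a[1],2)) for a in res]);out[t]=res
    return out
def move(tgt_grasp,phi):
    """tool-axis shift & turn to bring grasp point to world tgt with tool x at angle phi(deg)"""
    s=r.get_state();R=Ro.from_quat(s['eef_rot']).as_matrix()
    ph=np.radians(phi);Rt=np.array([[np.cos(ph),np.sin(ph),0],[np.sin(ph),-np.cos(ph),0],[0,0,-1]]).T
    Rt=np.array([[np.cos(ph),np.sin(ph),0],[np.sin(ph),-np.cos(ph),0],[0,0,-1]])
    tcp=np.array(tgt_grasp)+[0,0,.045]
    print('shift in tool axes',np.round(R.T@(tcp-s['tool_pos']),4),'shift in target-tool axes',np.round(Rt.T@(tcp-s['tool_pos']),4),
      'rotvec deg',np.round(np.degrees(Ro.from_matrix(R.T@Rt).as_rotvec()),1),'phi',round(np.degrees(np.arctan2(R[1,0],R[0,0])),1),'t',s['clock'])
E
python3 - <<'E'
from h import *
measure({'board':(.555,.2,.265,0),'pale_coaster':(.522,.076,0,0),'slate_coaster':(.459,.304,0,0),'tin':(.455,-.295,0,0),'honey_jar':(.609,-.093,0,0),'jam_jar':(.669,-.2,0,0),'gift_box':(.457,-.088,.3,0),'sign':(.535,-.18,0.0,0),'juice':(.74,-.06,0,0),'cup':(.565,-.332,0,0)})
E
```

```text
board ([0.5253, 0.1984, 0.2534], np.float64(0.08)) ([0.5265, 0.2002, 0.2588], np.float64(0.05)) ([0.5248, 0.1977, 0.2561], np.float64(0.02))
pale_coaster ([0.5156, 0.0738, 0.0], np.float64(0.03)) ([0.5165, 0.0717, 0.0], np.float64(0.01)) ([0.5151, 0.0748, 0.0], np.float64(0.01))
slate_coaster ([0.4591, 0.3039, 0.0], np.float64(0.09)) ([0.4622, 0.3031, 0.0], np.float64(0.02)) ([0.4542, 0.3063, 0.0], np.float64(0.01))
tin ([0.4492, -0.3018, 0.0], np.float64(0.15)) ([0.4513, -0.3026, 0.0], np.float64(0.04)) ([0.4478, -0.2975, 0.0], np.float64(0.09))
honey_jar - ([0.6027, -0.0952, 0.0], np.float64(0.12)) -
jam_jar ([0.6669, -0.21, 0.0], np.float64(0.74)) ([0.6667, -0.2079, 0.0], np.float64(0.11)) ([0.689, -0.2504, 0.0], np.float64(0.54))
gift_box - - ([0.4535, -0.0884, 0.8857], np.float64(0.1))
sign ([0.5332, -0.1887, 0.4828], np.float64(0.27)) ([0.5349, -0.1905, 0.5132], np.float64(0.07)) ([0.5342, -0.1921, 0.4263], np.float64(0.11))
juice ([0.7391, -0.0631, 0.0], np.float64(0.38)) ([0.7384, -0.0624, 0.0], np.float64(0.17)) ([0.7419, -0.0687, 0.0], np.float64(0.19))
cup ([0.5652, -0.339, 0.0], np.float64(0.44)) ([0.5611, -0.3391, 0.0], np.float64(0.11)) ([0.573, -0.3437, 0.0], np.float64(0.29))
```

play_rows:
  translation:
    - [0.042, -0.025, 0.012]
    - [0.042, -0.025, 0.012]
    - [0.042, -0.025, 0.012]
    - [0.042, -0.025, 0.012]
    - [0.042, -0.025, 0.012]
    - [0.042, -0.025, 0.012]
    - [0.042, -0.025, 0.012]
    - [0.041, -0.023, 0.012]
    - [0, 0, 0]
  delta_rot:
    - [0, 0, 0]
    - [0, 0, 0]
    - [0, 0, 0]
    - [0, 0, 0]
    - [0, 0, 0]
    - [0, 0, 0]
    - [0, 0, 0]
    - [0, 0, 0]
    - [0, 0, 0]
  grip: [1, 1, 1, 1, 1, 1, 1, 1, 1]
  squeeze: 20

```text
clock: 3.32
tool_pos: [0.4538, -0.2983, 0.2061]
eef_rot: [0.987, 0.16, 0.001, -0.001]
contact_force: [-0.8, -0.9, -0.0]
opening: 0.998
finger_force: 0.0
```

```bash
python3 - <<'E'
from h import *
k=r.get_calibration('wrist');im=r.snapshot('wrist');cv2.imwrite('pics/w1.png',im)
print(k['eye'],Ro.from_quat(k['rotation']).as_matrix().round(2).tolist(),k['intrinsics'][0])
measure({'tin':(.4495,-.302,0,0),'sign':(.534,-.190,.49,0),'cup':(.562,-.339,0,0)},cams=('wrist',),snap=False)
move([.4495,-.302,.032],18)
print(r.get_state()['q'].round(2))
E
```

```text
[ 0.51572601 -0.27689367  0.2876225 ] [[0.32, 0.92, 0.24], [-0.95, 0.31, 0.08], [-0.0, -0.25, 0.97]] [337.14016608   0.         321.19824753]
tin ([0.447, -0.307, 0.0], np.float64(0.04)) ([0.447, -0.307, 0.0], np.float64(0.04))
sign ([0.5324, -0.196, 0.4633], np.float64(0.03)) ([0.5324, -0.196, 0.4633], np.float64(0.03))
cup ([0.5671, -0.3477, 0.0], np.float64(0.11)) ([0.5671, -0.3477, 0.0], np.float64(0.11))
shift in tool axes [ 0.0008 -0.0022  0.13  ] shift in target-tool axes [ 0.0007 -0.0021  0.13  ] rotvec deg [ 0.1  0.  -0.2] phi 17.8 t 3.525
[ 0.57  0.72 -0.1   1.91  0.13  0.52 -0.88]
```

View pics/w1.png

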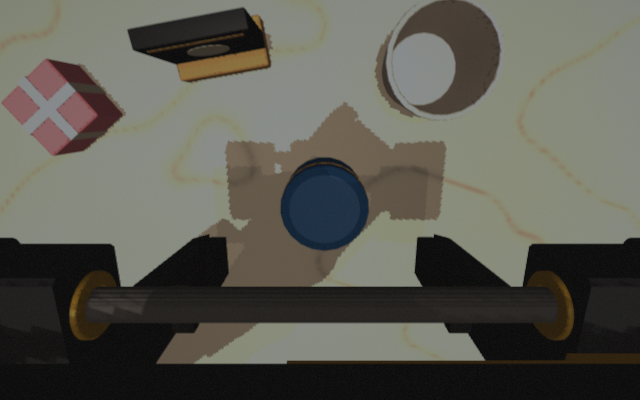

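```bash
python3 - <<'E'
from h import *
k=r.get_calibration('wrist');print(k)
s=r.get_state();print(s['tool_pos'],s['eef_rot'],s['clock'])
im=r.snapshot('wrist')
for t,p in (('tin',(.447,-.307,0)),('tin',(.4495,-.302,0)),('sign',(.534,-.19,.49)),('cup',(.562,-.339,0)),('gift_box',(.4535,-.0884,.886))):
    e=render(k,t,p)>.5
    print(t,'model',[a.mean().round(1) for a in np.nonzero(e)],[[a['confidence']]+[x.mean().round(1) for x in np.nonzero(a['pixels'])] for a in r.silhouettes('wrist',t)])
E
```

```text
{'intrinsics': array([[337.14016608,   0.        , 321.19824753],
       [  0.        , 337.14016608, 199.99627419],
       [  0.        ,   0.        ,   1.        ]]), 'eye': array([ 0.5117991 , -0.28313376,  0.28830901]), 'rotation': array([-0.10474228,  0.07532692, -0.58407091,  0.80138385])}
[ 0.44946522 -0.30422809  0.20696433] [ 9.87898669e-01  1.55099275e-01 -3.51101615e-04  5.58918056e-04] 3.525
tin model [np.float64(202.9), np.float64(324.4)] []
tin model [np.float64(198.2), np.float64(319.2)] []
sign model [np.float64(37.3), np.float64(198.1)] [[0.78, np.float64(34.0), np.float64(196.1)]]
cup model [np.float64(60.7), np.float64(425.3)] [[0.79, np.float64(49.6), np.float64(434.8)]]
gift_box model [np.float64(103.3), np.float64(54.0)] [[0.59, np.float64(100.2), np.float64(53.5)]]
```

```bash
python3 - <<'E'
from h import *
o=measure({'tin':(.4495,-.302,0,0),'sign':(.534,-.190,.49,0),'cup':(.562,-.339,0,0),'gift_box':(.4535,-.088,.886,0)},cams=('wrist',))
move([.4485,-.304,.032],18)
E
```

```text
tin ([0.4521, -0.2993, 0.0], np.float64(0.03)) ([0.4521, -0.2993, 0.0], np.float64(0.03))
sign ([0.5359, -0.1879, 0.4826], np.float64(0.04)) ([0.5359, -0.1879, 0.4826], np.float64(0.04))
cup ([0.574, -0.3399, 0.0], np.float64(0.11)) ([0.574, -0.3399, 0.0], np.float64(0.11))
gift_box ([0.4556, -0.087, 0.9415], np.float64(0.05)) ([0.4556, -0.087, 0.9415], np.float64(0.05))
shift in tool axes [-0.0022  0.0005  0.1298] shift in target-tool axes [-0.0022  0.0005  0.1298] rotvec deg [ 0. -0. -0.] phi 18.0 t 4.075
```

play_rows:
  translation:
    - [0.001, -0.0015, 0.03]
    - [0, 0, 0.035]
    - [0, 0, 0.035]
    - [0, 0, 0.02]
    - [0, 0, 0.01]
    - [0, 0, 0]
    - [0, 0, 0]
    - [0, 0, 0]
    - [0, 0, 0]
    - [0, 0, 0]
    - [0, 0, 0]
    - [0, 0, -0.01]
    - [0, 0, -0.03]
    - [0, 0, -0.04]
    - [0, 0, -0.04]
    - [0, 0, 0]
  delta_rot:
    - [0, 0, 0]
    - [0, 0, 0]
    - [0, 0, 0]
    - [0, 0, 0]
    - [0, 0, 0]
    - [0, 0, 0]
    - [0, 0, 0]
    - [0, 0, 0]
    - [0, 0, 0]
    - [0, 0, 0]
    - [0, 0, 0]
    - [0, 0, 0]
    - [0, 0, 0]
    - [0, 0, 0]
    - [0, 0, 0]
    - [0, 0, 0]
  grip: [1, 1, 1, 1, 1, 1, 1, 0.2, -0.2, -1, -1, -1, -1, -1, -1, -1]
  squeeze: 20

```text
clock: 6.08
tool_pos: [0.4521, -0.3018, 0.1995]
eef_rot: [0.988, 0.156, 0.002, 0.002]
contact_force: [1.0, 0.1, -2.0]
opening: 0.742
finger_force: 20.0
```

```bash
python3 - <<'E'
from h import *
s=r.get_state();print(s['tool_pos'],s['opening'],s['finger_force'],s['contact_force'])
move([.516,.073,.16],18)
E
```

```text
[ 0.4521295  -0.30179949  0.19953229] 0.742067856065139 20.000037979334593 [ 0.96801099  0.12998972 -2.03251643]
shift in tool axes [ 0.1764 -0.3368 -0.0062] shift in target-tool axes [ 0.1766 -0.3367 -0.0055] rotvec deg [ 0.2 -0.2 -0. ] phi 18.0 t 6.075
```

play_rows:
  translation:
    - [0.012, -0.022, 0]
    - [0.022, -0.042, 0]
    - [0.022, -0.042, 0]
    - [0.022, -0.042, 0]
    - [0.022, -0.042, 0]
    - [0.022, -0.042, 0]
    - [0.022, -0.042, 0]
    - [0.02, -0.041, 0]
    - [0.0125, -0.022, 0]
    - [0, 0, 0]
    - [0, 0, 0]
    - [0, 0, 0]
    - [0, 0, 0]
  delta_rot:
    - [0, 0, 0]
    - [0, 0, 0]
    - [0, 0, 0]
    - [0, 0, 0]
    - [0, 0, 0]
    - [0, 0, 0]
    - [0, 0, 0]
    - [0, 0, 0]
    - [0, 0, 0]
    - [0, 0, 0]
    - [0, 0, 0]
    - [0, 0, 0]
    - [0, 0, 0]
  grip: [-1, -1, -1, -1, -1, -1, -1, -1, -1, -1, -1, -1, -1]

```text
clock: 7.7
tool_pos: [0.5147, 0.0727, 0.1967]
eef_rot: [0.988, 0.155, -0.0, 0.0]
contact_force: [-0.7, -0.5, -1.9]
opening: 0.746
finger_force: 20.0
```

```bash
python3 - <<'E'
from h import *
k=r.get_calibration('wrist');im=r.snapshot('wrist');cv2.imwrite('pics/w2.png',im)
s=r.get_state();z=s['tool_pos'][2]-.077;print(s['tool_pos'],np.linalg.norm(s['qd']))
measure({'pale_coaster':(.516,.073,0,0),'slate_coaster':(.458,.304,0,0),'tin':(*s['tool_pos'][:2],0,z)},cams=('wrist',),snap=False)
measure({'tin':(*s['tool_pos'][:2],0,z)})
move([.516,.073,.055],18)
E
```

```text
[0.51474059 0.07304357 0.19671924] 0.0073832153101699065
pale_coaster ([0.5183, 0.0744, 0.0], np.float64(0.04)) ([0.5183, 0.0744, 0.0], np.float64(0.04))
slate_coaster ([0.4578, 0.3075, 0.0], np.float64(0.02)) ([0.4578, 0.3075, 0.0], np.float64(0.02))
tin ([0.517, 0.0751, 0.0], np.float64(0.43)) ([0.517, 0.0751, 0.0], np.float64(0.43))
tin ([0.5119, 0.0765, 0.0], np.float64(2.12)) ([0.5166, 0.0755, 0.0], np.float64(0.96)) ([0.5111, 0.0777, 0.0], np.float64(1.16))
shift in tool axes [0.0008 0.0013 0.0967] shift in target-tool axes [0.0008 0.0013 0.0967] rotvec deg [ 0. -0. -0.] phi 18.0 t 8.1
```

View pics/w2.png

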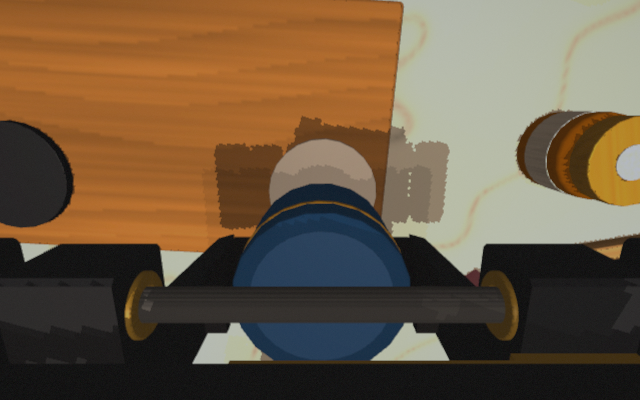

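play_rows:
  translation:
    - [0.0022, 0, 0.02]
    - [0, 0, 0.03]
    - [0, 0, 0.025]
    - [0, 0, 0.013]
    - [0, 0, 0.006]
    - [0, 0, 0.0025]
    - [0, 0, 0]
    - [0, 0, 0]
  delta_rot:
    - [0, 0, 0]
    - [0, 0, 0]
    - [0, 0, 0]
    - [0, 0, 0]
    - [0, 0, 0]
    - [0, 0, 0]
    - [0, 0, 0]
    - [0, 0, 0]
  grip: [-1, -1, -1, -1, -1, -1, -1, -1]

```text
clock: 9.1
tool_pos: [0.5172, 0.0747, 0.1008]
eef_rot: [0.988, 0.156, 0.001, 0.0]
contact_force: [0.3, -0.2, -1.7]
opening: 0.746
finger_force: 20.0
```

play_rows:
  translation:
    - [0, 0, 0.001]
    - [0, 0, 0]
    - [0, 0, 0]
    - [0, 0, 0]
    - [0, 0, -0.015]
    - [0, 0, -0.035]
    - [0, 0, -0.04]
    - [0, 0, 0]
    - [0, 0, 0]
    - [0, 0, 0]
    - [0, 0, 0]
    - [0, 0, 0]
    - [0.01, 0.033, 0]
    - [0.01, 0.033, 0]
    - [0.01, 0.033, 0]
    - [0.01, 0.033, 0]
    - [0.01, 0.034, 0]
    - [0, 0, 0]
    - [0, 0, 0]
    - [0, 0, 0]
  delta_rot:
    - [0, 0, 0]
    - [0, 0, 0]
    - [0, 0, 0]
    - [0, 0, 0]
    - [0, 0, 0]
    - [0, 0, 0]
    - [0, 0, 8]
    - [0, 0, 10]
    - [0, 0, 10]
    - [0, 0, 10]
    - [0, 0, 10]
    - [0, 0, 8]
    - [0, 0, 0]
    - [0, 0, 0]
    - [0, 0, 0]
    - [0, 0, 0]
    - [0, 0, 0]
    - [0, 0, 0]
    - [0, 0, 0]
    - [0, 0, 0]
  grip: [-1, 0.6, 0.8, 1, 1, 1, 1, 1, 1, 1, 1, 1, 1, 1, 1, 1, 1, 1, 1, 1]

```text
clock: 11.6
tool_pos: [0.4546, -0.0856, 0.1894]
eef_rot: [0.946, -0.325, 0.0, -0.0]
contact_force: [0.3, 0.7, 0.2]
opening: 0.999
finger_force: 0.0
```

```bash
python3 - <<'E'
from h import *
s=r.get_state();print(s['tool_pos'],np.linalg.norm(s['qd']))
measure({'gift_box':(.4545,-.0875,.91,0),'sign':(.535,-.189,.483,0)},cams=('wrist',))
measure({'tin':(.516,.073,0,.023),'pale_coaster':(.516,.073,0,0)})
move([.4545,-.0875,.024],-38)
E
```

```text
[ 0.45464167 -0.08562142  0.18941943] 0.007168235697089804
gift_box ([0.4554, -0.0885, 0.9835], np.float64(0.04)) ([0.4554, -0.0885, 0.9835], np.float64(0.04))
sign ([0.5355, -0.1894, 0.4892], np.float64(0.03)) ([0.5355, -0.1894, 0.4892], np.float64(0.03))
tin ([0.5145, 0.0758, 0.0], np.float64(0.15)) ([0.5226, 0.0696, 0.0], np.float64(0.04)) ([0.5131, 0.0779, 0.0], np.float64(0.03))
pale_coaster ([0.5157, 0.0733, 0.0], np.float64(0.26)) ([0.5164, 0.0744, 0.0], np.float64(0.15)) ([0.5151, 0.073, 0.0], np.float64(0.1))
shift in tool axes [0.0008 0.0003 0.1202] shift in target-tool axes [0.0008 0.0003 0.1202] rotvec deg [ 0. -0. -0.] phi -38.0 t 12.05
```

play_rows:
  translation:
    - [0.0015, 0, 0.035]
    - [0, 0, 0.04]
    - [0, 0, 0.03]
    - [0, 0, 0.01]
    - [0, 0, 0.005]
    - [0, 0, 0]
    - [0, 0, 0]
    - [0, 0, 0]
    - [0, 0, 0]
    - [0, 0, 0]
    - [0, 0, 0]
    - [0, 0, -0.02]
    - [0, 0, -0.04]
    - [0, 0, -0.05]
    - [0, 0, -0.04]
    - [0, 0, 0]
    - [0, 0, 0]
  delta_rot:
    - [0, 0, -3]
    - [0, 0, 0]
    - [0, 0, 0]
    - [0, 0, 0]
    - [0, 0, 0]
    - [0, 0, 0]
    - [0, 0, 0]
    - [0, 0, 0]
    - [0, 0, 0]
    - [0, 0, 0]
    - [0, 0, 0]
    - [0, 0, 0]
    - [0, 0, 0]
    - [0, 0, 0]
    - [0, 0, 0]
    - [0, 0, 0]
    - [0, 0, 0]
  grip: [1, 1, 1, 1, 1, 1, 1, 0.1, -0.2, -1, -1, -1, -1, -1, -1, -1, -1]
  squeeze: 12

```text
clock: 14.18
tool_pos: [0.4576, -0.0878, 0.2223]
eef_rot: [0.954, -0.301, -0.003, -0.0]
contact_force: [0.9, 0.4, -1.2]
opening: 0.564
finger_force: 12.0
```

```bash
python3 - <<'E'
from h import *
s=r.get_state();print(s['tool_pos'])
measure({'tin':(.516,.073,0,.023)},cams=('wrist',))
cv2.imwrite('pics/w3.png',r.snapshot('wrist'))
move([.516,.0735,.17],14.5)
E
```

```text
[ 0.45763366 -0.08778029  0.22231085]
tin ([0.5166, 0.0727, 0.0], np.float64(1.34)) ([0.5166, 0.0727, 0.0], np.float64(1.34))
shift in tool axes [-0.0447 -0.166   0.0066] shift in target-tool axes [ 0.0972 -0.1418  0.0067] rotvec deg [ -0.    0.5 -49.5] phi -35.0 t 14.325
```

View pics/w3.png

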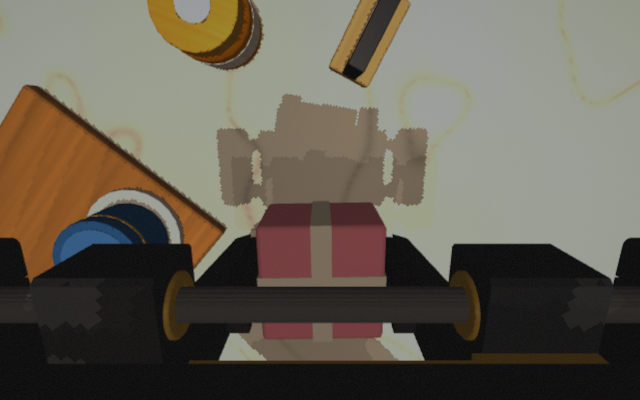

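play_rows:
  translation:
    - [0, 0, 0]
    - [0, 0, 0]
    - [0, 0, 0]
    - [0, 0, 0]
    - [0, 0, 0]
    - [0.01, -0.014, 0]
    - [0.018, -0.026, 0]
    - [0.023, -0.034, 0]
    - [0.023, -0.034, 0]
    - [0.015, -0.022, 0]
    - [0.008, -0.012, 0]
    - [0, 0, 0]
    - [0, 0, 0]
    - [0, 0, 0]
    - [0, 0, 0]
  delta_rot:
    - [0, 0, -9.5]
    - [0, 0, -10]
    - [0, 0, -10]
    - [0, 0, -10]
    - [0, 0, -10]
    - [0, 0, 0]
    - [0, 0, 0]
    - [0, 0, 0]
    - [0, 0, 0]
    - [0, 0, 0]
    - [0, 0, 0]
    - [0, 0, 0]
    - [0, 0, 0]
    - [0, 0, 0]
    - [0, 0, 0]
  grip: [-1, -1, -1, -1, -1, -1, -1, -1, -1, -1, -1, -1, -1, -1, -1]

```text
clock: 16.2
tool_pos: [0.5163, 0.0726, 0.2229]
eef_rot: [0.992, 0.125, -0.002, -0.001]
contact_force: [0.8, -0.4, -0.1]
opening: 0.567
finger_force: 12.0
```

```bash
python3 - <<'E'
from h import *
s=r.get_state();print(s['tool_pos'])
cv2.imwrite('pics/w4.png',r.snapshot('wrist'))
measure({'tin':(.516,.0735,0,.023),'pale_coaster':(.516,.0735,0,0),'gift_box':(*s['tool_pos'][:2],.253,s['tool_pos'][2]-.069)},cams=('wrist','scene'))
move([.5165,.074,.024+.073],14.5)
E
```

```text
[0.51630515 0.0726463  0.22290969]
tin ([0.5173, 0.0752, 0.0], np.float64(0.08)) ([0.52, 0.0755, 0.0], np.float64(0.01)) ([0.5163, 0.0743, 0.0], np.float64(0.05))
pale_coaster - ([0.5186, 0.0744, 0.0], np.float64(0.06)) -
gift_box ([0.5283, 0.0745, 0.7637], np.float64(1.4)) ([0.5197, 0.0749, 0.2772], np.float64(0.52)) ([0.5232, 0.0736, 0.7561], np.float64(0.8))
shift in tool axes [ 0.0005 -0.0002  0.0808] shift in target-tool axes [ 0.0002 -0.0005  0.0808] rotvec deg [-0.1  0.3 -0. ] phi 14.5 t 16.65
```

View pics/w4.png

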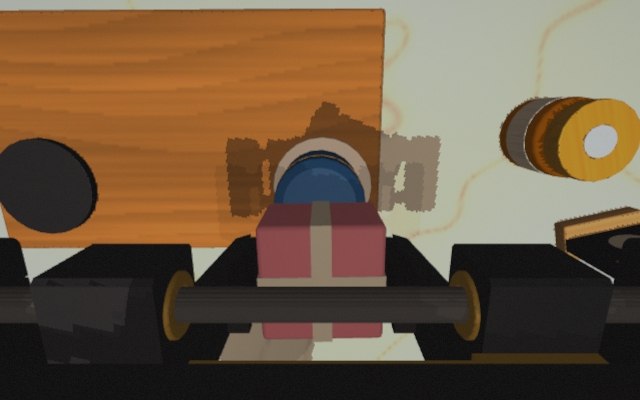

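play_rows:
  translation:
    - [0.001, 0, 0.02]
    - [0, 0, 0.03]
    - [0, 0, 0.018]
    - [0, 0, 0.008]
    - [0, 0, 0.0035]
    - [0, 0, 0]
    - [0, 0, 0]
    - [0, 0, 0]
  delta_rot:
    - [0, 0, 0]
    - [0, 0, 0]
    - [0, 0, 0]
    - [0, 0, 0]
    - [0, 0, 0]
    - [0, 0, 0]
    - [0, 0, 0]
    - [0, 0, 0]
  grip: [-1, -1, -1, -1, -1, -1, -1, -1]

```text
clock: 17.65
tool_pos: [0.517, 0.0739, 0.1442]
eef_rot: [0.992, 0.126, -0.002, -0.001]
contact_force: [-2.3, -0.2, 5.5]
opening: 0.567
finger_force: 12.0
```

```bash
python3 - <<'E'
from h import *
move([.517,.074,.024+.073],14.5);s=r.get_state();print(s['tool_pos'],s['contact_force'])
E
```

```text
shift in tool axes [ 0.     -0.      0.0022] shift in target-tool axes [ 0.     -0.0001  0.0022] rotvec deg [-0.2  0.2 -0. ] phi 14.5 t 17.65
[0.51700544 0.07394882 0.14424028] [-2.28959427 -0.24282702  5.52235743]
```

play_rows:
  translation:
    - [0, 0, -0.001]
    - [0, 0, 0]
    - [0, 0, 0]
    - [0, 0, 0]
    - [0, 0, -0.01]
    - [0, 0, -0.025]
    - [0, 0, -0.03]
    - [0.004, 0.018, 0]
    - [0.008, 0.037, 0]
    - [0.008, 0.037, 0]
    - [0.008, 0.037, 0]
    - [0.008, 0.037, 0]
    - [0.005, 0.018, 0]
    - [0, 0, 0]
    - [0, 0, 0]
    - [0, 0, 0]
  delta_rot:
    - [0, 0, 0]
    - [0, 0, 0]
    - [0, 0, 0]
    - [0, 0, 0]
    - [0, 0, 0]
    - [0, 0, 0]
    - [0, 0, 0]
    - [0, 0, 0]
    - [0, 0, 0]
    - [0, 0, 0]
    - [0, 0, 0]
    - [0, 0, 0]
    - [0, 0, 0]
    - [0, 0, 0]
    - [0, 0, 0]
    - [0, 0, 0]
  grip: [-1, 0.3, 0.5, 1, 1, 1, 1, 1, 1, 1, 1, 1, 1, 1, 1, 1]

```text
clock: 19.65
tool_pos: [0.6026, -0.0922, 0.2085]
eef_rot: [0.992, 0.127, -0.003, -0.002]
contact_force: [-0.8, 0.7, -0.0]
opening: 1.0
finger_force: 0.0
```

```bash
python3 - <<'E'
from h import *
s=r.get_state();print(s['tool_pos'])
cv2.imwrite('pics/w5.png',r.snapshot('wrist'))
measure({'honey_jar':(.603,-.095,0,0),'jam_jar':(.667,-.207,0,0),'juice':(.74,-.063,0,0)},cams=('wrist',))
measure({'gift_box':(.516,.0735,.25,.073),'honey_jar':(.603,-.095,0,0)})
move([.604,-.094,.040],14.5)
E
```

```text
[ 0.60262279 -0.09224523  0.20849474]
honey_jar - -
jam_jar ([0.6692, -0.2082, 0.0], np.float64(0.04)) ([0.6692, -0.2082, 0.0], np.float64(0.04))
juice ([0.7431, -0.0648, 0.0], np.float64(0.02)) ([0.7431, -0.0648, 0.0], np.float64(0.02))
gift_box ([0.5158, 0.0728, 0.4083], np.float64(0.34)) ([0.5214, 0.0751, 0.7053], np.float64(0.14)) ([0.5138, 0.0718, 0.304], np.float64(0.04))
honey_jar ([0.605, -0.0971, 0.0], np.float64(0.13)) ([0.6062, -0.097, 0.0], np.float64(0.05)) ([0.6024, -0.0923, 0.0], np.float64(0.04))
shift in tool axes [0.0015 0.0004 0.1236] shift in target-tool axes [0.001  0.     0.1236] rotvec deg [-0.1  0.3 -0. ] phi 14.5 t 20.2
```

View pics/w5.png

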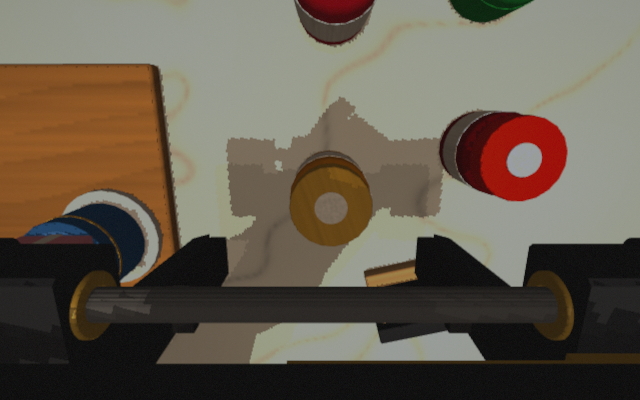

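```bash
python3 - <<'E'
from h import *
k=r.get_calibration('wrist');im=cv2.imread('pics/w5.png').astype(int)
b,g,rr=im[...,0],im[...,1],im[...,2]
ys,xs=np.mgrid[:400,:640];near=(abs(xs-331)<25)&(abs(ys-208)<25)
d=near&(b>80)
print(d.sum(),xs[d].mean(),ys[d].mean())
for uv in[(xs[d].mean(),ys[d].mean())]:
    v=np.linalg.inv(k['intrinsics'])@[uv[0],uv[1],1]*[1,-1,-1];v=Ro.from_quat(k['rotation']).as_matrix()@v
    print(k['eye']+v*(.075-k['eye'][2])/v[2])
E
```

```text
761 330.6399474375821 207.63074901445466
[ 0.60727834 -0.09841933  0.075     ]
```

play_rows:
  translation:
    - [0.002, 0.003, 0.03]
    - [0, 0, 0.035]
    - [0, 0, 0.03]
    - [0, 0, 0.018]
    - [0, 0, 0.01]
    - [0, 0, 0]
    - [0, 0, 0]
    - [0, 0, 0]
    - [0, 0, 0]
    - [0, 0, 0]
    - [0, 0, 0]
    - [0, 0, -0.015]
    - [0, 0, -0.035]
    - [0, 0, -0.04]
    - [0, 0, -0.035]
    - [0, 0, 0]
    - [0, 0, 0]
  delta_rot:
    - [0, 0, 0]
    - [0, 0, 0]
    - [0, 0, 0]
    - [0, 0, 0]
    - [0, 0, 0]
    - [0, 0, 0]
    - [0, 0, 0]
    - [0, 0, 0]
    - [0, 0, 0]
    - [0, 0, 0]
    - [0, 0, 0]
    - [0, 0, 0]
    - [0, 0, 0]
    - [0, 0, 0]
    - [0, 0, 0]
    - [0, 0, 0]
    - [0, 0, 0]
  grip: [1, 1, 1, 1, 1, 1, 1, 0.3, 0, -1, -1, -1, -1, -1, -1, -1, -1]
  squeeze: 20

```text
clock: 22.32
tool_pos: [0.6049, -0.0961, 0.2099]
eef_rot: [0.992, 0.126, -0.003, -0.001]
contact_force: [-0.2, 0.7, -2.3]
opening: 0.672
finger_force: 20.0
```

```bash
python3 - <<'E'
from h import *
move([.458,.304,.165],14.5);s=r.get_state();print(s['tool_pos'],s['contact_force'])
E
```

```text
shift in tool axes [-0.0421 -0.4242  0.0017] shift in target-tool axes [-4.210e-02 -4.242e-01 -1.000e-04] rotvec deg [-0.2  0.3 -0. ] phi 14.5 t 22.325
[ 0.6049344  -0.09612245  0.20990742] [-0.23813746  0.71604568 -2.32933413]
```

play_rows:
  translation:
    - [-0.002, -0.02, -0.015]
    - [-0.005, -0.048, -0.005]
    - [-0.005, -0.049, 0]
    - [-0.005, -0.049, 0]
    - [-0.005, -0.049, 0]
    - [-0.005, -0.049, 0]
    - [-0.005, -0.049, 0]
    - [-0.005, -0.049, 0]
    - [-0.004, -0.042, 0]
    - [-0.0011, -0.02, 0.02]
    - [0, 0, 0]
    - [0, 0, 0]
    - [0, 0, 0]
    - [0, 0, 0]
  delta_rot:
    - [0, 0, 0]
    - [0, 0, 0]
    - [0, 0, 0]
    - [0, 0, 0]
    - [0, 0, 0]
    - [0, 0, 0]
    - [0, 0, 0]
    - [0, 0, 0]
    - [0, 0, 0]
    - [0, 0, 0]
    - [0, 0, 0]
    - [0, 0, 0]
    - [0, 0, 0]
    - [0, 0, 0]
  grip: [-1, -1, -1, -1, -1, -1, -1, -1, -1, -1, -1, -1, -1, -1]

```text
clock: 24.08
tool_pos: [0.4597, 0.3023, 0.2123]
eef_rot: [0.992, 0.125, -0.002, -0.001]
contact_force: [-0.6, 0.7, -1.3]
opening: 0.671
finger_force: 20.0
```

```bash
python3 - <<'E'
from h import *
s=r.get_state();print(s['tool_pos'])
cv2.imwrite('pics/w6.png',r.snapshot('wrist'))
measure({'slate_coaster':(.458,.304,0,0),'board':(.525,.198,.255,0)},cams=('wrist',))
move([.458,.304,.063],14.5)
E
```

```text
[0.45969666 0.30228998 0.21231051]
slate_coaster ([0.4999, 0.3196, 0.0], np.float64(0.33)) ([0.4999, 0.3196, 0.0], np.float64(0.33))
board ([0.526, 0.1994, 0.2569], np.float64(0.24)) ([0.526, 0.1994, 0.2569], np.float64(0.24))
shift in tool axes [-0.0005 -0.0007  0.1041] shift in target-tool axes [-0.0009 -0.001   0.1041] rotvec deg [-0.2  0.2 -0. ] phi 14.5 t 24.275
```

View pics/w6.png

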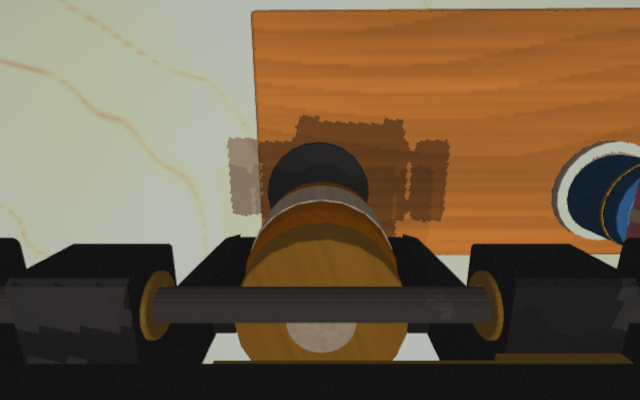

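play_rows:
  translation:
    - [-0.0005, -0.002, 0.025]
    - [0, 0, 0.035]
    - [0, 0, 0.025]
    - [0, 0, 0.012]
    - [0, 0, 0.006]
    - [0, 0, 0]
    - [0, 0, 0]
    - [0, 0, 0]
  delta_rot:
    - [0, 0, 0]
    - [0, 0, 0]
    - [0, 0, 0]
    - [0, 0, 0]
    - [0, 0, 0]
    - [0, 0, 0]
    - [0, 0, 0]
    - [0, 0, 0]
  grip: [-1, -1, -1, -1, -1, -1, -1, -1]

```text
clock: 25.28
tool_pos: [0.4577, 0.3056, 0.1094]
eef_rot: [0.992, 0.126, -0.002, -0.001]
contact_force: [0.2, -0.5, -2.7]
opening: 0.677
finger_force: 20.0
```

```bash
python3 - <<'E'
from h import *
move([.458,.305,.063],14.5);s=r.get_state();print(s['tool_pos'],s['contact_force'])
E
```

```text
shift in tool axes [0.0001 0.0007 0.0014] shift in target-tool axes [0.0001 0.0007 0.0014] rotvec deg [-0.2  0.2 -0. ] phi 14.5 t 25.275
[0.45769409 0.30562269 0.10935523] [ 0.2463356  -0.51616061 -2.68473566]
```

play_rows:
  translation:
    - [0, 0, 0.001]
    - [0, 0, 0]
    - [0, 0, 0]
    - [0, 0, 0]
    - [0, 0, -0.015]
    - [0, 0, -0.04]
    - [0, 0, -0.045]
    - [0.004, 0.028, 0]
    - [0.007, 0.05, 0]
    - [0.007, 0.05, 0]
    - [0.007, 0.05, 0]
    - [0.007, 0.05, 0]
    - [0.007, 0.05, 0]
    - [0.007, 0.05, 0]
    - [0.007, 0.05, 0]
    - [0.007, 0.05, 0]
    - [0.007, 0.05, 0]
    - [0.006, 0.046, 0]
    - [0.003, 0.026, 0]
    - [0, 0, 0]
  delta_rot:
    - [0, 0, 0]
    - [0, 0, 0]
    - [0, 0, 0]
    - [0, 0, 0]
    - [0, 0, 0]
    - [0, 0, 0]
    - [0, 0, 0]
    - [0, 0, 0]
    - [0, 0, 0]
    - [0, 0, 0]
    - [0, 0, 0]
    - [0, 0, 0]
    - [0, 0, 0]
    - [0, 0, 0]
    - [0, 0, 0]
    - [0, 0, 0]
    - [0, 0, 0]
    - [0, 0, 0]
    - [0, 0, 0]
    - [0, 0, 0]
  grip: [-1, 0.5, 0.8, 1, 1, 1, 1, 1, 1, 1, 1, 1, 1, 1, 1, 1, 1, 1, 1, 1]

```text
clock: 27.78
tool_pos: [0.6686, -0.2113, 0.2069]
eef_rot: [0.992, 0.124, -0.002, 0.0]
contact_force: [-1.0, 0.2, -0.3]
opening: 1.0
finger_force: 0.0
```

play_rows:
  translation:
    - [0, 0, 0]
    - [0, 0, 0]
  delta_rot:
    - [0, 0, 0]
    - [0, 0, 0]
  grip: [1, 1]

```text
clock: 28.02
tool_pos: [0.669, -0.2059, 0.2063]
eef_rot: [0.992, 0.127, -0.003, -0.002]
contact_force: [-0.6, 0.2, 0.5]
opening: 0.998
finger_force: 0.0
```

```bash
python3 - <<'E'
from h import *
s=r.get_state();print(s['tool_pos'])
measure({'jam_jar':(.667,-.207,0,0),'sign':(.535,-.189,.48,0)},cams=('wrist',))
cv2.imwrite('pics/w7.png',r.snapshot('wrist'))
measure({'gift_box':(.516,.0735,.25,.073),'honey_jar':(.458,.305,0,.023),'slate_coaster':(.458,.305,0,0)})
move([.668,-.208,.040],14.5)
E
```

```text
[ 0.66900144 -0.20593296  0.20630679]
jam_jar ([0.6697, -0.2086, 0.0], np.float64(0.03)) ([0.6697, -0.2086, 0.0], np.float64(0.03))
sign ([0.5426, -0.1887, 0.5981], np.float64(1.05)) ([0.5426, -0.1887, 0.5981], np.float64(1.05))
gift_box ([0.5154, 0.0746, 0.35], np.float64(0.34)) ([0.5175, 0.0763, 0.6304], np.float64(0.2)) ([0.5132, 0.0744, 0.2772], np.float64(0.05))
honey_jar ([0.4567, 0.3072, 0.0], np.float64(0.12)) ([0.4618, 0.3015, 0.0], np.float64(0.03)) ([0.4536, 0.3088, 0.0], np.float64(0.04))
slate_coaster ([0.4551, 0.3055, 0.0], np.float64(0.16)) ([0.4561, 0.306, 0.0], np.float64(0.1)) ([0.4551, 0.3055, 0.0], np.float64(0.05))
shift in tool axes [-0.0003 -0.0003  0.1211] shift in target-tool axes [-0.0009 -0.0006  0.1211] rotvec deg [-0.1  0.3 -0. ] phi 14.5 t 28.625
```

View pics/w7.png

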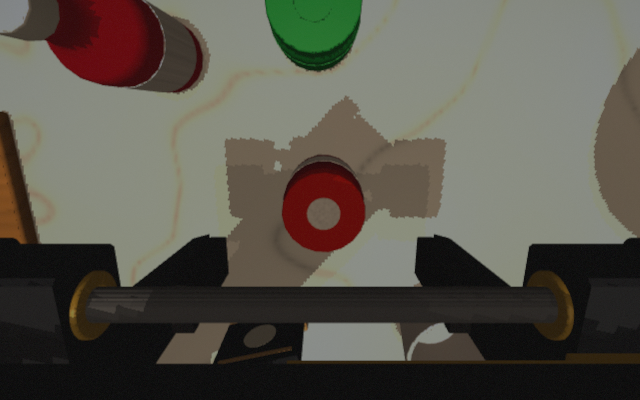

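play_rows:
  translation:
    - [0, 0, 0.03]
    - [0, 0, 0.035]
    - [0, 0, 0.03]
    - [0, 0, 0.018]
    - [0, 0, 0.008]
    - [0, 0, 0]
    - [0, 0, 0]
    - [0, 0, 0]
    - [0, 0, 0]
    - [0, 0, 0]
    - [0, 0, 0]
    - [0, 0, -0.015]
    - [0, 0, -0.035]
    - [0, 0, -0.04]
    - [0, 0, -0.04]
    - [0, 0, 0]
    - [0, 0, 0]
  delta_rot:
    - [0, 0, 0]
    - [0, 0, 0]
    - [0, 0, 0]
    - [0, 0, 0]
    - [0, 0, 0]
    - [0, 0, 0]
    - [0, 0, 0]
    - [0, 0, 0]
    - [0, 0, 0]
    - [0, 0, 0]
    - [0, 0, 0]
    - [0, 0, 0]
    - [0, 0, 0]
    - [0, 0, 0]
    - [0, 0, 0]
    - [0, 0, 0]
    - [0, 0, 0]
  grip: [1, 1, 1, 1, 1, 1, 1, 0.3, 0, -1, -1, -1, -1, -1, -1, -1, -1]
  squeeze: 20

```text
clock: 30.75
tool_pos: [0.6682, -0.2078, 0.2141]
eef_rot: [0.992, 0.126, -0.003, -0.002]
contact_force: [-0.0, 0.7, -4.4]
opening: 0.677
finger_force: 20.0
```

```bash
python3 - <<'E'
from h import *
# midway target: mean of coaster estimates
print(np.mean([[.517,.0735],[.458,.305]],0))
move([.4875,.189,.165],14.5);move([.4875,.189,.165],-75.4);s=r.get_state();print(s['tool_pos'],s['contact_force'],s['q'].round(2))
E
```

```text
[0.4875  0.18925]
shift in tool axes [-0.0757 -0.4293  0.0064] shift in target-tool axes [-0.0756 -0.4294  0.0041] rotvec deg [-0.2  0.4 -0. ] phi 14.5 t 30.75
shift in tool axes [-0.0757 -0.4293  0.0064] shift in target-tool axes [-0.4295  0.0749  0.0041] rotvec deg [ 0.1  0.5 89.9] phi 14.5 t 30.75
[ 0.66821438 -0.20777364  0.2141446 ] [-0.03778878  0.73593027 -4.37727573] [ 0.1   0.91  0.29  1.4  -0.29  0.88 -0.85]
```

play_rows:
  translation:
    - [-0.004, -0.022, -0.015]
    - [-0.008, -0.046, -0.005]
    - [-0.009, -0.051, 0]
    - [-0.009, -0.051, 0]
    - [-0.009, -0.051, 0]
    - [-0.009, -0.051, 0]
    - [-0.009, -0.051, 0]
    - [-0.009, -0.051, 0]
    - [-0.006, -0.035, 0]
    - [-0.0036, -0.02, 0.0]
    - [0, 0, 0]
    - [0, 0, 0]
    - [0, 0, 0]
    - [0, 0, 0]
    - [0, 0, 0]
    - [0, 0, 0]
    - [0, 0, 0]
    - [0, 0, 0]
    - [0, 0, 0]
  delta_rot:
    - [0, 0, 0]
    - [0, 0, 0]
    - [0, 0, 0]
    - [0, 0, 0]
    - [0, 0, 0]
    - [0, 0, 0]
    - [0, 0, 0]
    - [0, 0, 0]
    - [0, 0, 0]
    - [0, 0, 9]
    - [0, 0, 10.2]
    - [0, 0, 10.2]
    - [0, 0, 10.2]
    - [0, 0, 10.2]
    - [0, 0, 10.2]
    - [0, 0, 10.2]
    - [0, 0, 10.2]
    - [0, 0, 9.5]
    - [0, 0, 0]
  grip: [-1, -1, -1, -1, -1, -1, -1, -1, -1, -1, -1, -1, -1, -1, -1, -1, -1, -1, -1]

```text
clock: 33.12
tool_pos: [0.4877, 0.1882, 0.2351]
eef_rot: [0.792, -0.611, -0.003, 0.003]
contact_force: [0.4, 0.6, -4.0]
opening: 0.677
finger_force: 20.0
```

play_rows:
  translation:
    - [0, 0, 0.015]
    - [0, 0, 0]
    - [0, 0, 0]
    - [0, 0, 0]
  delta_rot:
    - [0, 0, 0]
    - [0, 0, 0]
    - [0, 0, 0]
    - [0, 0, 0]
  grip: [-1, -1, -1, -1]

```text
clock: 33.62
tool_pos: [0.4888, 0.1881, 0.2218]
eef_rot: [0.791, -0.612, -0.002, 0.001]
contact_force: [-0.1, 1.0, -3.5]
opening: 0.677
finger_force: 20.0
```

```bash
python3 - <<'E'
from h import *
move([.4875,.1892,.055],-75.4);s=r.get_state();print(s['tool_pos'],s['contact_force'],s['q'].round(2))
cv2.imwrite('pics/w8.png',r.snapshot('wrist'))
measure({'gift_box':(.517,.074,.25,.073),'tin':(.517,.074,0,.023),'honey_jar':(.458,.305,0,.023),'board':(.526,.199,.255,0)},cams=('wrist',))
E
```

```text
shift in tool axes [-0.0011  0.0005  0.1218] shift in target-tool axes [-0.0014  0.001   0.1218] rotvec deg [ 0.2  0.2 -0. ] phi -75.4 t 33.625
[0.48883217 0.18807862 0.22178594] [-0.0625918   0.96157338 -3.50522813] [-0.88  0.82  0.77  1.97 -0.88  0.72 -2.45]
gift_box ([0.5156, 0.0745, 0.2598], np.float64(0.01)) ([0.5156, 0.0745, 0.2598], np.float64(0.01))
tin ([0.5164, 0.0744, 0.0], np.float64(0.06)) ([0.5164, 0.0744, 0.0], np.float64(0.06))
honey_jar - -
board ([0.5626, 0.0633, 0.272], np.float64(0.35)) ([0.5626, 0.0633, 0.272], np.float64(0.35))
```

View pics/w8.png

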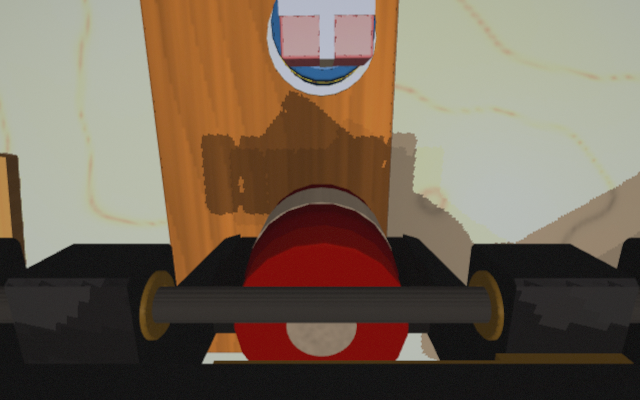

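play_rows:
  translation:
    - [-0.001, 0.0005, 0.03]
    - [0, 0, 0.035]
    - [0, 0, 0.033]
    - [0, 0, 0.015]
    - [0, 0, 0.0075]
    - [0, 0, 0]
    - [0, 0, 0]
    - [0, 0, 0]
  delta_rot:
    - [0, 0, 0]
    - [0, 0, 0]
    - [0, 0, 0]
    - [0, 0, 0]
    - [0, 0, 0]
    - [0, 0, 0]
    - [0, 0, 0]
    - [0, 0, 0]
  grip: [-1, -1, -1, -1, -1, -1, -1, -1]

```text
clock: 34.92
tool_pos: [0.4876, 0.1894, 0.1016]
eef_rot: [0.791, -0.612, -0.002, 0.001]
contact_force: [0.2, -0.1, -3.3]
opening: 0.675
finger_force: 20.0
```

```bash
python3 - <<'E'
from h import *
move([.4875,.1895,.055],-75.4);s=r.get_state();print(s['tool_pos'],s['contact_force'])
E
```

```text
shift in tool axes [-0.0002  0.0001  0.0016] shift in target-tool axes [-0.0002  0.0001  0.0016] rotvec deg [ 0.2  0.1 -0. ] phi -75.4 t 34.925
[0.48761638 0.18936384 0.10157641] [ 0.2194998  -0.07321372 -3.25994952]
```

play_rows:
  translation:
    - [0, 0, 0.0012]
    - [0, 0, 0]
    - [0, 0, 0]
    - [0, 0, 0]
    - [0, 0, -0.015]
    - [0, 0, -0.04]
    - [0, 0, -0.05]
    - [0, 0, -0.01]
    - [0, 0, 0]
    - [0, 0, 0]
    - [0, 0, 0]
    - [0, 0, 0]
    - [0, 0, 0]
    - [0, 0, 0]
    - [0, 0, 0]
    - [0, 0, 0]
    - [0, 0, 0]
    - [0, 0, 0]
    - [0, 0, 0]
    - [0, 0, 0]
  delta_rot:
    - [0, 0, 0]
    - [0, 0, 0]
    - [0, 0, 0]
    - [0, 0, 0]
    - [0, 0, 0]
    - [0, 0, 0]
    - [0, 0, 0]
    - [0, 0, -10]
    - [0, 0, -10]
    - [0, 0, -10]
    - [0, 0, -10]
    - [0, 0, -10]
    - [0, 0, -10]
    - [0, 0, -10]
    - [0, 0, -10]
    - [0, 0, -10]
    - [0, 0, -10]
    - [0, 0, -10]
    - [0, 0, -10]
    - [0, 0, -10]
  grip: [-1, 0.5, 0.8, 1, 1, 1, 1, 1, 1, 1, 1, 1, 1, 1, 1, 1, 1, 1, 1, 1]

```text
clock: 37.42
tool_pos: [0.488, 0.1883, 0.2157]
eef_rot: [0.888, 0.461, -0.002, -0.001]
contact_force: [-0.2, -0.9, -0.8]
opening: 0.997
finger_force: 0.0
```

play_rows:
  translation:
    - [0, 0, 0]
    - [0, 0, 0]
    - [0, 0, 0]
    - [0, 0, 0]
    - [0, 0, 0]
    - [0, 0, 0]
    - [0, 0, 0]
    - [-0.019, -0.0075, 0]
    - [-0.04, -0.015, 0]
    - [-0.04, -0.015, 0]
    - [-0.04, -0.015, 0]
    - [-0.04, -0.015, 0]
    - [-0.04, -0.015, 0]
    - [-0.04, -0.015, 0]
    - [-0.04, -0.015, 0]
    - [-0.038, -0.0145, 0]
    - [-0.02, -0.0075, 0]
    - [0, 0, 0]
    - [0, 0, 0]
    - [0, 0, 0]
  delta_rot:
    - [0, 0, -10]
    - [0, 0, -10]
    - [0, 0, -10]
    - [0, 0, -10]
    - [0, 0, -10]
    - [0, 0, -10]
    - [0, 0, -3]
    - [0, 0, 0]
    - [0, 0, 0]
    - [0, 0, 0]
    - [0, 0, 0]
    - [0, 0, 0]
    - [0, 0, 0]
    - [0, 0, 0]
    - [0, 0, 0]
    - [0, 0, 0]
    - [0, 0, 0]
    - [0, 0, 0]
    - [0, 0, 0]
    - [0, 0, 0]
  grip: [1, 1, 1, 1, 1, 1, 1, 1, 1, 1, 1, 1, 1, 1, 1, 1, 1, 1, 1, 1]

```text
clock: 39.92
tool_pos: [0.534, -0.188, 0.2143]
eef_rot: [0.517, 0.856, -0.0, -0.003]
contact_force: [-0.3, -0.5, -0.8]
opening: 0.999
finger_force: 0.0
```

```bash
python3 - <<'E'
from h import *
s=r.get_state();print(s['tool_pos'],s['q'].round(2))
cv2.imwrite('pics/w9.png',r.snapshot('wrist'))
measure({'sign':(.535,-.189,.485,0)},cams=('wrist',))
measure({'jam_jar':(.4876,.1894,0,.015)})
move([.535,-.189,.053],117.8)
E
```

```text
[ 0.53403106 -0.18797109  0.21434964] [ 0.49  0.76 -0.4   1.82  0.44  0.66  0.32]
sign ([0.5353, -0.1882, 0.4932], np.float64(0.03)) ([0.5353, -0.1882, 0.4932], np.float64(0.03))
jam_jar ([0.4865, 0.1876, 0.0], np.float64(0.26)) ([0.4881, 0.1873, 0.0], np.float64(0.07)) ([0.4859, 0.1873, 0.0], np.float64(0.18))
shift in tool axes [-0.0004  0.0016  0.1161] shift in target-tool axes [-0.      0.0012  0.1162] rotvec deg [-0.2 -0.2 -0.2] phi 117.6 t 40.275
```

View pics/w9.png

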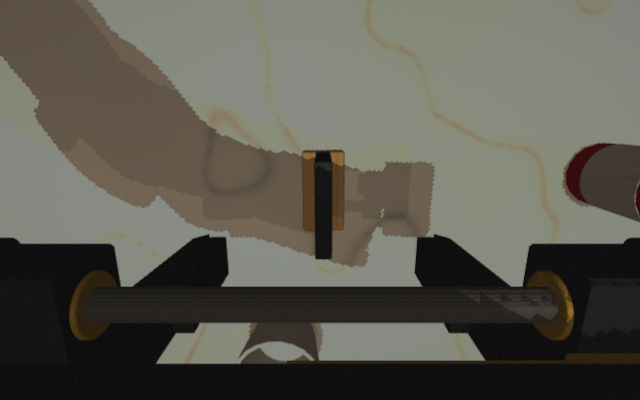

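play_rows:
  translation:
    - [0, 0.0015, 0.03]
    - [0, 0, 0.035]
    - [0, 0, 0.03]
    - [0, 0, 0.014]
    - [0, 0, 0.005]
    - [0, 0, 0]
    - [0, 0, 0]
    - [0, 0, 0]
    - [0, 0, 0]
    - [0, 0, 0]
    - [0, 0, 0]
    - [0, 0, 0]
    - [0, 0, 0]
    - [0, 0, -0.015]
    - [0, 0, -0.035]
    - [0, 0, -0.04]
    - [0, 0, -0.03]
    - [0, 0, 0]
    - [0, 0, 0]
  delta_rot:
    - [0, 0, -0.3]
    - [0, 0, 0]
    - [0, 0, 0]
    - [0, 0, 0]
    - [0, 0, 0]
    - [0, 0, 0]
    - [0, 0, 0]
    - [0, 0, 0]
    - [0, 0, 0]
    - [0, 0, 0]
    - [0, 0, 0]
    - [0, 0, 0]
    - [0, 0, 0]
    - [0, 0, 0]
    - [0, 0, 0]
    - [0, 0, 0]
    - [0, 0, 0]
    - [0, 0, 0]
    - [0, 0, 0]
  grip: [1, 1, 1, 1, 1, 1, 1, 0.4, 0, -0.4, -0.7, -1, -1, -1, -1, -1, -1, -1, -1]
  squeeze: 15

```text
clock: 42.65
tool_pos: [0.5348, -0.1891, 0.22]
eef_rot: [0.516, 0.857, -0.001, -0.003]
contact_force: [0.8, 0.6, -0.7]
opening: 0.005
finger_force: 0.0
```

```bash
python3 - <<'E'
from h import *
s=r.get_state();print(s['tool_pos'],s['opening'],s['contact_force'])
move([.546,.328,.19],117.9);move([.546,.328,.19],104.6)
E
```

```text
[ 0.53480703 -0.18908594  0.21999601] 0.005247926351991633 [ 0.8165275   0.6351105  -0.74644338]
shift in tool axes [ 0.4519  0.2516 -0.0144] shift in target-tool axes [ 0.4517  0.2519 -0.015 ] rotvec deg [-0.3 -0.2 -0. ] phi 117.9 t 42.65
shift in tool axes [ 0.4519  0.2516 -0.0144] shift in target-tool axes [ 0.4976  0.1412 -0.015 ] rotvec deg [-0.3 -0.2 13.3] phi 117.9 t 42.65
```

Missed or slipped; looking.

play_rows:
  translation:
    - [0, 0, 0]
    - [0, 0, 0]
    - [0, 0, 0]
    - [0, 0, 0]
  delta_rot:
    - [0, 0, 0]
    - [0, 0, 0]
    - [0, 0, 0]
    - [0, 0, 0]
  grip: [1, 1, 1, 1]

```text
clock: 43.15
tool_pos: [0.5352, -0.1889, 0.2199]
eef_rot: [0.516, 0.857, -0.001, -0.003]
contact_force: [0.0, 0.0, -1.1]
opening: 0.434
finger_force: 0.0
```

```bash
python3 - <<'E'
from h import *
s=r.get_state();print(s['tool_pos'])
a=r.snapshot('wrist');b=r.snapshot('scene');cv2.imwrite('pics/w10.png',np.hstack([cv2.resize(a,(480,300)),b[120:320,120:440]][:1]+[cv2.resize(b[120:320,120:440],(320,300))]))
measure({'sign':(.535,-.189,.489,0)},cams=('wrist','scene','side'))
move([.535,-.189,.055],117.9)
E
```

```text
[ 0.53524619 -0.1889435   0.21989555]
sign ([0.5345, -0.1884, 0.5003], np.float64(0.4)) ([0.5354, -0.187, 0.4744], np.float64(0.07)) ([0.5338, -0.1888, 0.563], np.float64(0.1)) ([0.5348, -0.1903, 0.4936], np.float64(0.14))
shift in tool axes [-0.0003  0.0002  0.1202] shift in target-tool axes [ 0.0002 -0.0003  0.1202] rotvec deg [-0.2 -0.2 -0. ] phi 117.9 t 43.55
```

View pics/w10.png

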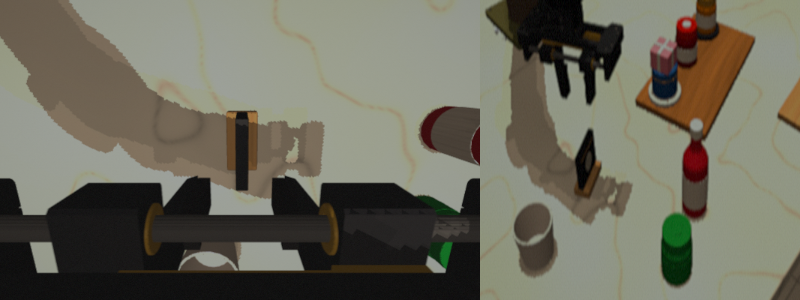

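play_rows:
  translation:
    - [0, 0, 0.025]
    - [0, 0, 0.035]
    - [0, 0, 0.03]
    - [0, 0, 0.02]
    - [0, 0, 0.01]
    - [0, 0, 0]
    - [0, 0, 0]
    - [0, 0, 0]
    - [0, 0, 0]
    - [0, 0, 0]
    - [0, 0, 0]
    - [0, 0, 0]
    - [0, 0, 0]
  delta_rot:
    - [0, 0, 0]
    - [0, 0, 0]
    - [0, 0, 0]
    - [0, 0, 0]
    - [0, 0, 0]
    - [0, 0, 0]
    - [0, 0, 0]
    - [0, 0, 0]
    - [0, 0, 0]
    - [0, 0, 0]
    - [0, 0, 0]
    - [0, 0, 0]
    - [0, 0, 0]
  grip: [0, 0, 0, 0, 0, 0, -0.4, -0.6, -1, -1, -1, -1, -1]

```text
clock: 45.18
tool_pos: [0.5349, -0.1889, 0.1004]
eef_rot: [0.516, 0.857, -0.001, -0.002]
contact_force: [-1.1, -0.8, 4.5]
opening: 0.131
finger_force: 15.0
```

play_rows:
  translation:
    - [0, 0, -0.015]
    - [0, 0, -0.04]
    - [0, 0, -0.045]
    - [0, 0, -0.04]
    - [0.022, 0.0125, 0]
    - [0.041, 0.023, 0]
    - [0.045, 0.025, 0]
    - [0.045, 0.025, 0]
    - [0.045, 0.025, 0]
    - [0.045, 0.025, 0]
    - [0.045, 0.025, 0]
    - [0.045, 0.025, 0]
    - [0.045, 0.025, 0]
    - [0.04, 0.0225, 0]
    - [0.0335, 0.019, 0]
    - [0, 0, 0]
    - [0, 0, 0]
    - [0, 0, 0.03]
    - [0, 0, 0]
    - [0, 0, 0]
  delta_rot:
    - [0, 0, 0]
    - [0, 0, 0]
    - [0, 0, 0]
    - [0, 0, 0]
    - [0, 0, 0]
    - [0, 0, 0]
    - [0, 0, 0]
    - [0, 0, 0]
    - [0, 0, 0]
    - [0, 0, 0]
    - [0, 0, 0]
    - [0, 0, 0]
    - [0, 0, 0]
    - [0, 0, 0]
    - [0, 0, 0]
    - [0, 0, 6.6]
    - [0, 0, 6.7]
    - [0, 0, 0]
    - [0, 0, 0]
    - [0, 0, 0]
  grip: [-1, -1, -1, -1, -1, -1, -1, -1, -1, -1, -1, -1, -1, -1, -1, -1, -1, -1, -1, -1]

```text
clock: 47.68
tool_pos: [0.547, 0.328, 0.2116]
eef_rot: [0.612, 0.791, -0.001, -0.002]
contact_force: [1.5, -0.1, -1.6]
opening: 0.135
finger_force: 15.0
```

play_rows:
  translation:
    - [0, 0, 0]
    - [0, 0, 0]
  delta_rot:
    - [0, 0, 0]
    - [0, 0, 0]
  grip: [-1, -1]

```text
clock: 47.92
tool_pos: [0.5472, 0.3281, 0.2116]
eef_rot: [0.612, 0.791, -0.0, -0.002]
contact_force: [-0.3, 0.3, -0.8]
opening: 0.131
finger_force: 15.0
```

```bash
python3 - <<'E'
from h import *
s=r.get_state();print(s['tool_pos'],s['opening'],s['contact_force'],s['q'].round(2))
move([.546,.328,.07],104.6)
cv2.imwrite('pics/w11.png',r.snapshot('wrist'))
measure({'honey_jar':(.458,.305,0,.023),'board':(.526,.199,.255,0)},cams=('wrist',))
measure({'sign':(*s['tool_pos'][:2],.255,s['tool_pos'][2]-.1),'jam_jar':(.488,.189,0,.015),'honey_jar':(.458,.305,0,.023)})
E
```

```text
[0.54719928 0.32809608 0.21161289] 0.13120529472871906 [-0.31359253  0.29722737 -0.82304582] [-0.46  0.82 -0.28  1.6   0.29  0.76 -0.61]
shift in tool axes [-0.0001 -0.0009  0.0966] shift in target-tool axes [ 0.0002 -0.0012  0.0966] rotvec deg [-0.2 -0.2 -0. ] phi 104.6 t 47.925
honey_jar ([0.4597, 0.3083, 0.0], np.float64(0.14)) ([0.4597, 0.3083, 0.0], np.float64(0.14))
board ([0.5274, 0.1999, 0.2544], np.float64(3.65)) ([0.5274, 0.1999, 0.2544], np.float64(3.65))
sign ([0.5447, 0.3283, 0.3587], np.float64(0.73)) ([0.5428, 0.3248, 0.4453], np.float64(0.24)) ([0.5452, 0.3345, 0.4949], np.float64(0.42))
jam_jar ([0.4842, 0.1931, 0.0], np.float64(0.19)) ([0.4863, 0.1909, 0.0], np.float64(0.11)) ([0.4836, 0.1925, 0.0], np.float64(0.07))
honey_jar ([0.4562, 0.3057, 0.0], np.float64(0.19)) ([0.4551, 0.3053, 0.0], np.float64(0.14)) ([0.4568, 0.305, 0.0], np.float64(0.04))
```

View pics/w11.png

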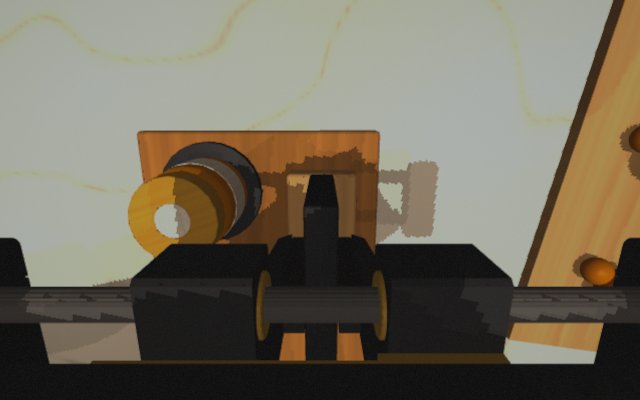

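play_rows:
  translation:
    - [0, -0.001, 0.025]
    - [0, 0, 0.03]
    - [0, 0, 0.022]
    - [0, 0, 0.012]
    - [0, 0, 0.006]
    - [0, 0, 0]
    - [0, 0, 0]
    - [0, 0, 0]
  delta_rot:
    - [0, 0, 0]
    - [0, 0, 0]
    - [0, 0, 0]
    - [0, 0, 0]
    - [0, 0, 0]
    - [0, 0, 0]
    - [0, 0, 0]
    - [0, 0, 0]
  grip: [-1, -1, -1, -1, -1, -1, -1, -1]

```text
clock: 49.52
tool_pos: [0.5457, 0.3279, 0.1163]
eef_rot: [0.612, 0.791, -0.001, -0.002]
contact_force: [-0.3, 0.7, -2.9]
opening: 0.133
finger_force: 15.0
```

play_rows:
  translation:
    - [0, 0, 0.001]
    - [0, 0, 0]
    - [0, 0, 0]
    - [0, 0, 0]
    - [0, 0, 0]
    - [0, 0, -0.01]
    - [0, 0, -0.03]
    - [0, 0, -0.05]
    - [0, 0, -0.05]
    - [-0.03, 0, 0]
    - [-0.05, 0, 0]
    - [-0.05, 0, 0]
    - [-0.05, 0, 0]
    - [-0.05, 0, 0]
    - [-0.05, 0, 0]
    - [-0.05, 0, 0]
    - [-0.03, 0, 0]
    - [0, 0, 0]
    - [0, 0, 0]
  delta_rot:
    - [0, 0, 0]
    - [0, 0, 0]
    - [0, 0, 0]
    - [0, 0, 0]
    - [0, 0, 0]
    - [0, 0, 0]
    - [0, 0, 0]
    - [0, 0, 0]
    - [0, 0, 0]
    - [0, 0, 0]
    - [0, 0, 0]
    - [0, 0, 0]
    - [0, 0, 0]
    - [0, 0, 0]
    - [0, 0, 0]
    - [0, 0, 0]
    - [0, 0, 0]
    - [0, 0, 0]
    - [0, 0, 0]
  grip: [-1, -0.3, -0.3, -0.3, -0.3, -0.3, -0.3, -0.3, -0.3, -0.3, -0.3, -0.3, -0.3, -0.3, -0.3, -0.3, -0.3, -0.3, -0.3]

```text
clock: 51.9
tool_pos: [0.6365, -0.019, 0.2543]
eef_rot: [0.611, 0.792, -0.0, -0.003]
contact_force: [0.3, -0.2, -0.4]
opening: 0.352
finger_force: 0.0
```

```bash
python3 - <<'E'
from h import *
print(r.get_state()['clock'])
a=r.snapshot('scene');b=r.snapshot('side')
cv2.imwrite('pics/f.png',np.hstack([cv2.resize(a[80:280,230:430],(400,400)),cv2.resize(b[190:390,190:390],(400,400))]))
measure({'sign':(.546,.328,.255,.015),'jam_jar':(.4876,.1895,0,.015),'honey_jar':(.458,.305,0,.023),'tin':(.517,.074,0,.023),'gift_box':(.517,.074,.25,.073),'board':(.526,.199,.255,0),'juice':(.74,-.063,0,0),'cup':(.565,-.34,0,0)})
E
```

```text
51.9
sign ([0.5443, 0.3269, 0.272], np.float64(0.08)) ([0.5448, 0.3268, 0.2795], np.float64(0.04)) ([0.5422, 0.3287, 0.2621], np.float64(0.02))
jam_jar ([0.5092, 0.1646, 0.0], np.float64(1.5)) ([0.5613, 0.1502, 0.0], np.float64(0.52)) ([0.4866, 0.189, 0.0], np.float64(0.03))
honey_jar - - ([0.4574, 0.3043, 0.0], np.float64(0.01))
tin ([0.5154, 0.0761, 0.0], np.float64(0.22)) ([0.5148, 0.0765, 0.0], np.float64(0.04)) ([0.5159, 0.0753, 0.0], np.float64(0.16))
gift_box ([0.5146, 0.0728, 0.3678], np.float64(0.35)) ([0.5199, 0.0672, 0.4163], np.float64(0.22)) ([0.5122, 0.077, 0.3127], np.float64(0.07))
board ([0.5251, 0.198, 0.2616], np.float64(1.55)) ([0.5261, 0.2006, 0.2722], np.float64(0.71)) ([0.525, 0.1976, 0.2502], np.float64(0.84))
juice ([0.7394, -0.0634, 0.0], np.float64(0.37)) ([0.7388, -0.0622, 0.0], np.float64(0.17)) ([0.7404, -0.0662, 0.0], np.float64(0.18))
cup ([0.5674, -0.3417, 0.0], np.float64(0.4)) ([0.5639, -0.3396, 0.0], np.float64(0.18)) ([0.5707, -0.3453, 0.0], np.float64(0.2))
```

View pics/f.png

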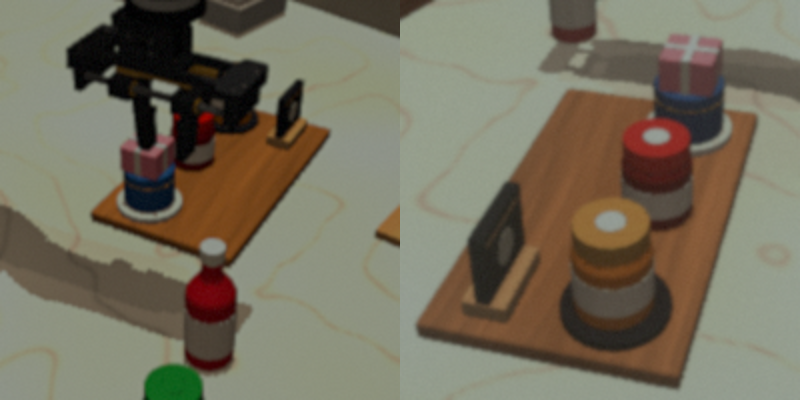

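The final views show all five items upright and in place. The sign is parallel to the board's long edge in front of the honey jar, and the juice and cup have not moved.

```bash
python3 -c "
from plant import r
print(r.finish_job())"
```

```text
the job is handed in; nothing more can be done
None
```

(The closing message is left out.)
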